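Start a screw cap true and close the clamped stock bottle

ROBOT

A 7-joint arm with a two-finger parallel gripper is mounted at the origin on the work surface. World frame = base frame: x ahead of the robot, y to its left, z up, the work surface at z = 0. Lengths are in mm, angles in rad, forces in N, time in s.
With the tool pointing down it reaches from about 400 to 875 mm from the base axis. Payload 19.3 kg.
Tool frame: the origin (TCP) lies at the very end of the fingers, on their centre line; the grasp point (between the pads) lies 19 mm behind it (grip_point_offset is the z of the grasp point in the tool frame, in mm); z points along the fingers, x is the direction in which the jaws open and shut, and the axes are right-handed (so a half turn about z gives the same grasp; the last joint's range is limited). The gripper opens to 85 mm and grips with 20 to 120 N. Pads are 22 mm wide; open, the fingers measure 114 mm over their backs; the gripper's body (76 mm by 85 mm) begins 54 mm behind the grasp point. The pads swing forward as they close: fully open they stand 13 mm farther back than shut.
Start: joints at [-1.187, 0.521, -0.036, 1.599, 0.021, 1.021, -0.113], TCP at [274.006, 561.725, 231.291] pointing down, gripper open.
Joint ranges: [-2.91, 2.91], [-0.3, 2.13], [-1.5, 1.42], [0.17, 2.43], [-1.26, 4.41], [0.16, 1.93], [-2.52, 2.52]. Speed limits (rad/s): [1.89, 1.89, 2.39, 2.39, 3.01, 3.01, 3.01].

INTERFACE

Orientations are given as a 3x3 rotation matrix whose columns are the frame's x, y, z axes.
In Python, from workcell import movep, movel, goto_joints, open_gripper, clamp, wait, inverse_kinematics, read_state, camera, PlanningError, finish_job, grip_point_offset gives the robot as it stands. Calls block until the motion is done:
- movep(position, orientation): joint-space move of the TCP to a pose.
- movel(position, frame=None, max_speed=150, guard=None): straight line of the TCP; frame=None keeps the orientation; max_speed is the mean speed in mm/s. With guard (N) it stops when the force on the tool has changed by that much, and returns True; else False.
- goto_joints(angles): joint-space move.
- open_gripper() and clamp(): open the fingers fully, or close them until they stop; the grip force is fixed at half the most.
- wait(seconds).
- inverse_kinematics(position, orientation): joint angles nearest the present ones, or None.
- read_state(): the state.
- camera(name): name is "scene" or "side" or "wrist"; returns a dict with "image" (480x640x3 uint8, blue, green, red), "range_z" (480x640 float32, mm along the optical axis (not along the pixel's ray), 0 where there is no reading), "fx", "fy", "cx", "cy" (pixels), "cam_to_world" (4x4, takes a point from camera to world coordinates). Camera axes: x right, y up, looking along -z (the intrinsics and any distortion apply to the point x, -y, -z); pixel columns grow to the right and rows downward; lengths in mm; the calibration is good to about 2 mm. The wrist camera is an equidistant fisheye: a pixel r from the principal point sees the ray r / f radians off the axis. A picture is of the moment at which its call begins.
A pose or a line that the arm cannot do raises PlanningError and nothing moves.
- finish_job(): hands the job in, once; it reports no verdict.
The state is a dict: "time": time; "qpos": joint angles; "qvel": joint speeds; "joint_efforts": joint torques, N m; "eef_pos": TCP position; "tool_rot": TCP orientation; "ft_force": force on the tool from outside, world axes, zero at the start; "torque": the same for the moment, N m; "finger_gap": finger opening in mm.
Only numpy, scipy, OpenCV 4.12 (cv2) and the standard library are available. Lean on these libraries where they do the work, as an engineer would, in place of code of your own. Each camera call takes 0.05 s, during which the arm holds its last target. There are 200 camera calls.

TASK

Close the glass stock bottle that is clamped in the holder: take the blue cap with the side port from the board and set it level on the neck with its port over the bottle's white writing panel. So as not to cross the thread, first turn it backward (anticlockwise seen from above) under light pressure until you feel the thread drop a step, then turn it forward (clockwise), about two thirds of a turn from there, until the seal is pressed down and the cap is home and hand-tight, without forcing it, and let go. Leave the small cap, the brown jar and the beaker where they are.

Things in the scene. Friction and masses are not known exactly. Their poses are not given: they have to be found in the camera images.
- cap: Blue ribbed plastic screw cap, 54 mm diameter, 23 mm high without its port, about 50 g, lying mouth down on the board. Origin: centre of the skirt's lower edge; z up along its axis; x points from the axis to the port. Grip it by the ribbed skirt.
- port (a point): Middle of the top of the cap's side port, a plugged stub 17 mm in diameter on the cap's top: 13 mm off the cap's axis, 36 mm above the cap's lower edge. Axes as the cap's.
- inside (a point): Centre of the cap's inside face, 20 mm above its lower edge. A soft sealing ring stands 1 mm out of this face. The bore is 47.4 mm wide; it carries one right-handed thread of 4 mm pitch, 300 degrees long, whose lower end lies under the port, 7 mm below this face.
- holder: Bottle holder bolted to the bench: grey base plate 120 mm (x) by 100 mm (y), 12 mm thick, and a rubber-lined clamp collar 74 mm in diameter, up to 54 mm high, with a screw lug at +x; a black strip marks the plate's -x edge. Origin: centre of the plate's underside, z up.
- collar (a point): Centre of the collar's top, 54 mm above the bench. The collar grips a clear 100 ml glass bottle (56 mm diameter, axis vertical through this point) so firmly that it does not turn. The bottle's white writing panel faces the holder's -x side, but only as set by eye: up to 34 degrees either way, which is not measured.
- mouth (a point): Centre of the bottle's open mouth at rim level, 108 mm above the bench; axes as the holder's. The neck's right-handed thread (46 mm over the crests, 4 mm pitch, 1.4 turns) has its blunt upper end 3 mm under the rim and 50 degrees anticlockwise, seen from above, of the panel's middle.
- step (a point): On the neck's axis, 18.5 mm below the rim: where the cap's lower edge is just after the drop. With the port on the holder's -x side the cap first rides on the neck's thread, edge 14.3 to 15.6 mm below the rim, and rises 4 mm a turn when turned backward; 15 to 90 degrees on, the thread ends pass and it falls 4 mm; the load it carried is then gone.
- home (a point): On the neck's axis, 20 mm below the rim: the cap's lower edge is here, within half a mm, when home. From the drop forward: free and sinking 4 mm a turn, seal touching at 60 to 100 degrees, drawn down by the thread from about 150, home at 235 to 255. Past 270 it is overtightened. The torque is faint, under 0.1 N m, until home, then climbs.
- board: White plastic board on the bench, 200 mm (x) by 150 mm (y), 4 mm thick, on which the two caps lie. Origin at the centre of its underside.
- small_cap: Plain blue cap of another size without a port, 34 mm diameter, 19 mm high, on the board; not to be moved. Origin at the centre of its underside.
- reagent: Closed brown glass jar, 52 mm diameter, 100 mm high, standing on the bench; not to be moved. Origin at the centre of its underside.
- beaker: Empty glass beaker, 64 mm diameter, 75 mm high, standing on the bench; not to be moved. Origin at the centre of its underside.

How it is judged (in metres and radians):
On the way, in this order (a step that is already met when the one before it is completed fails the run):
1. the cap rests level on the neck, on top of the thread (lower edge 14 to 16.2 mm below the rim) (horizontal distance between cap and mouth below 0.003 m and z of cap in the frame of mouth between -0.0162 and -0.014 m and angle between cap's own z axis and vertical below 0.08 rad and contact force between cap and holder above 0.3 N), for 0.1 s.
2. turned backward, the cap has dropped one thread step (lower edge 17.6 to 19.2 mm below the rim) with the port still on the panel's side, anticlockwise of it (horizontal distance between cap and mouth below 0.003 m and z of cap in the frame of mouth between -0.0192 and -0.0176 m and x of port in the frame of mouth below 0.004 m and y of port in the frame of mouth below 0.003 m), for 0.1 s.
At the end, for the whole second after the job is handed in: The cap is screwed home on the bottle: its axis within 2 mm of the neck's, level within 2 degrees, its lower edge at least 19.5 mm below the rim (seal pressed down), released and at rest; the small cap, the jar and the beaker are within 15 mm of where they stood (horizontal distance between cap and mouth below 0.002 m and z of cap in the frame of mouth below -0.0195 m and angle between cap's own z axis and vertical below 0.035 rad and linear speed of cap below 0.01 m/s and angular speed of cap below 0.1 rad/s and distance of each of small_cap, reagent, beaker from where it was at the start of the episode below 0.015 m); the robot touches nothing.
It fails at once if the cap is pressed or screwed against the bottle with more than 60 N (contact force between cap and holder above 60 N).
It fails at once if the cap is cocked on the thread by more than 6 degrees (horizontal distance between cap and mouth below 0.003 m and z of cap in the frame of mouth below -0.014 m and angle between cap's own z axis and vertical above 0.105 rad).
It fails at once if the cap is turned round the neck with its port away from the panel before its thread has dropped (horizontal distance between cap and mouth below 0.003 m and z of cap in the frame of mouth between -0.018 and -0.0158 m and x of port in the frame of mouth above 0.006 m and contact force between cap and holder above 0.3 N).
It fails at once if the small cap, the jar or the beaker is pushed more than 20 mm or knocked over (distance of any of small_cap, reagent, beaker from where it was at the start of the episode above 0.02 m or angle between any of reagent, beaker's own z axis and vertical above 0.3 rad).
It also fails if it takes over 70 s, if anything falls off the work surface, if the arm or the gripper's body presses on something with over 40 N, if the wrist force passes 120 N, or if a joint passes its speed limit or range.

## Working session

There is one attempt and no reset: what is moved stays moved. The work goes in short steps, each a Python script; the robot and the scene stay as the last script left them, time stands still between calls to the robot, and variables do not carry over. Pictures are saved under pics/ and viewed, about 8 in all and at most 12, crops included, and the job is handed in when it is done.

```bash
ls; mkdir -p pics; cat > h.py <<'E'
import numpy as np, cv2
from workcell import *
def pts(c):
    h,w=c["range_z"].shape; u,v=np.meshgrid(np.arange(w),np.arange(h)); z=c["range_z"]
    P=np.stack([(u-c["cx"])/c["fx"]*z,-(v-c["cy"])/c["fy"]*z,-z,np.ones_like(z)],-1)
    return (P@np.array(c["cam_to_world"]).T)[...,:3]
E
python3 - <<'E'
from h import *
import pickle
print(grip_point_offset); s=read_state(); print(s)
for n in("scene","side","wrist"):
    c=camera(n); pickle.dump(c,open(n+".pkl","wb")); cv2.imwrite(f"pics/{n}0.png",c["image"]); print(n,c["fx"],c["cx"],c["cy"],np.array(c["cam_to_world"]).round(3).tolist(),(c["range_z"]>0).mean(), c.keys())
E
```

```text
pics
-18.700000000000003
{'time': 0.0, 'qpos': array([-1.18720859,  0.52201477, -0.03630688,  1.6000251 ,  0.02117971,
        1.02109964, -0.11278227]), 'qvel': array([ 9.84285756e-05, -1.29430822e-03,  2.31302984e-03, -4.51977151e-04,
        9.50476384e-04, -9.49932558e-05,  1.20004045e-03]), 'joint_efforts': array([-1.07701868e-03, -9.27098393e+01,  1.97959319e+00, -3.69925296e+01,
        1.77189731e-02,  8.29733850e-03, -3.53883433e-05]), 'eef_pos': array([273.86967636, 561.41134289, 230.71936345]), 'tool_rot': array([[ 4.38391091e-01,  8.98784211e-01, -4.39557971e-04],
       [ 8.98783570e-01, -4.38391305e-01, -1.07629517e-03],
       [-1.16005550e-03,  7.67707324e-05, -9.99999324e-01]]), 'ft_force': array([-0.44608212,  0.01306575, -0.37561456]), 'torque': array([-0.04306517, -0.01490427,  0.03534206]), 'finger_gap': 85.45136029936282}
scene 567.0093303816615 321.24802229097287 240.32905769181272 [[0.662, -0.471, 0.583, 1155.48], [0.75, 0.425, -0.507, -499.036], [-0.009, 0.773, 0.635, 689.662], [0.0, 0.0, 0.0, 1.0]] 0.9960221354166666 dict_keys(['image', 'range_z', 'fx', 'fy', 'cx', 'cy', 'cam_to_world'])
side 547.2775341329138 311.1829265713328 246.60514765353784 [[-0.978, 0.15, -0.145, 438.871], [-0.208, -0.754, 0.623, 517.231], [-0.016, 0.64, 0.768, 779.663], [0.0, 0.0, 0.0, 1.0]] 0.995908203125 dict_keys(['image', 'range_z', 'fx', 'fy', 'cx', 'cy', 'cam_to_world'])
wrist 371.64829954431775 315.2082686478 243.15895382905734 [[0.439, -0.865, -0.244, 212.26], [0.899, 0.422, 0.119, 591.272], [0.0, -0.271, 0.963, 372.794], [0.0, 0.0, 0.0, 1.0]] 0.98943359375 dict_keys(['image', 'range_z', 'fx', 'fy', 'cx', 'cy', 'cam_to_world'])
```

View pics/scene0.png

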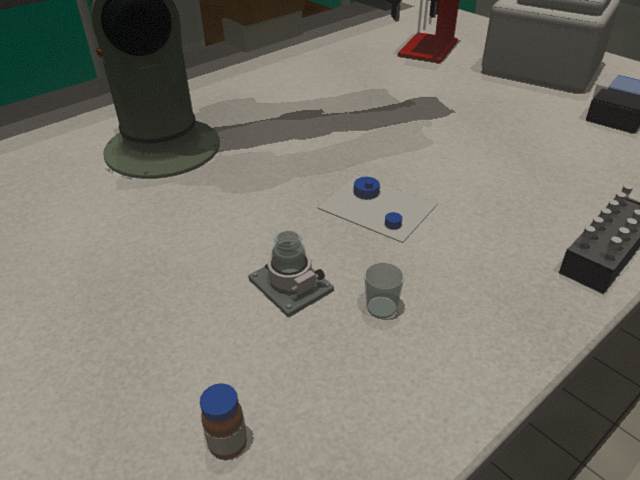

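View pics/side0.png

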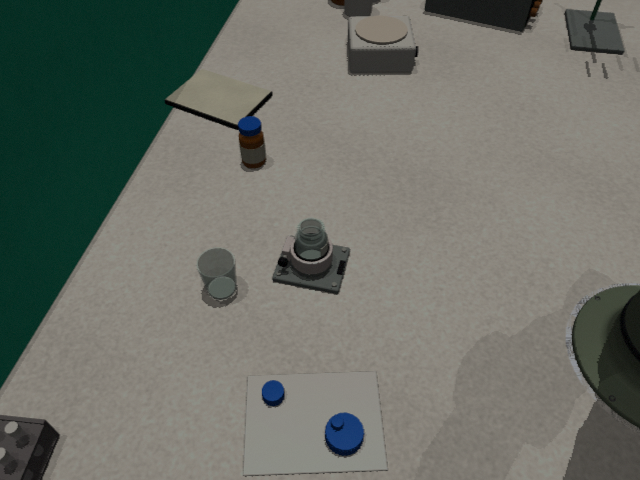

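The scene camera shows the ported cap at about (367,187) and the clamped bottle at (288,250). The side camera shows the cap at (344,434) with its port at (337,423), the small cap at (273,393), the holder at (312,260) and its black strip at (343,268).

```bash
python3 - <<'E'
from h import *
import pickle
for n in("scene","side"):
    c=pickle.load(open(n+".pkl","rb")); P=pts(c); im=c["image"].astype(int)
    m=((im[...,0]>90)&(im[...,0]>2*im[...,2])&(im[...,0]>1.5*im[...,1])).astype(np.uint8)
    k,l,st,ce=cv2.connectedComponentsWithStats(m)
    for i in range(1,k):
        if st[i,4]<60: continue
        Q=P[l==i]; zt=np.percentile(Q[:,2],98); T=Q[(Q[:,2]>15)]
        print(n,ce[i].round(),st[i,4],"z98",zt.round(1))
        for a,b in((16,24),(24,31),(31,45)):
            S=Q[(Q[:,2]>a)&(Q[:,2]<b)]
            if len(S)>5: print("  z",a,b,len(S),S.mean(0).round(1),"ext",((S.max(0)+S.min(0))/2).round(1),np.ptp(S,0).round(1))
    # holder: plate top z~12, collar ring
    bx={"scene":(235,235,345,320),"side":(262,210,360,300)}[n]
    R=np.zeros(m.shape,bool); R[bx[1]:bx[3],bx[0]:bx[2]]=1
    S=P[R&(P[...,2]>9)&(P[...,2]<15)]
    r=cv2.minAreaRect(S[:,:2].astype(np.float32)); print(n,"plate",len(S),r,cv2.boxPoints(r).round(1).tolist())
    dark=R&(im.sum(2)<90); D=P[dark&(P[...,2]>8)&(P[...,2]<18)]; print("dark",len(D),D.mean(0).round(1) if len(D) else 0)
    S=P[R&(P[...,2]>48)&(P[...,2]<58)]; (x,y),rr=cv2.minEnclosingCircle(S[:,:2].astype(np.float32)); print("collar",len(S),x,y,rr)
    S=P[R&(P[...,2]>95)&(P[...,2]<115)]
    if len(S)>5: print("rim",len(S),cv2.minEnclosingCircle(S[:,:2].astype(np.float32)),S[:,2].max())
E
```

```text
scene [366. 183.] 229 z98 41.2
  z 24 31 201 [468.2 223.7  27.2] ext [468.9 224.   27.7] [52.6 53.4  6.6]
  z 31 45 27 [480.7 218.9  40.2] ext [481.3 218.1  40.2] [14.2 14.6  4.4]
scene [393. 217.] 123 z98 25.4
  z 16 24 95 [583.1 185.   22.7] ext [582.7 184.3  21.8] [31.3 29.9  4.3]
  z 24 31 28 [586.3 181.2  24.7] ext [585.4 181.8  25.4] [28.4 27.5  2.8]
scene [218. 399.] 891 z98 102.2
scene plate 1282 ((579.3082275390625, -70.43699645996094), (101.02001190185547, 121.42886352539062), 87.71745300292969) [[516.5999755859375, -118.5], [638.0, -123.30000305175781], [642.0, -22.399999618530273], [520.7000122070312, -17.5]]
dark 0 0
collar 575 587.552001953125 -65.89165496826172 45.63951873779297
rim 296 ((579.8080444335938, -71.11193084716797), 23.496665954589844) 110.10651816523239
side [249. 123.] 238 z98 103.4
side [272. 390.] 346 z98 27.0
  z 16 24 215 [580.5 185.1  22.8] ext [580.7 184.4  22. ] [31.8 32.4  4. ]
  z 24 31 127 [580.3 185.4  25. ] ext [580.4 185.8  25.6] [30.4 30.8  3.1]
side [344. 431.] 1029 z98 41.9
  z 24 31 915 [464.2 227.   27.6] ext [466.2 225.3  27.4] [52.6 52.2  6.8]
  z 31 45 104 [476.8 218.7  40.2] ext [465.7 222.1  37.5] [48.1 41.1 12.9]
side plate 1282 ((575.3470458984375, -70.22573852539062), (102.15045166015625, 119.9918212890625), 87.50041961669922) [[513.2000122070312, -118.5999984741211], [633.0999755859375, -123.9000015258789], [637.5, -21.799999237060547], [517.5999755859375, -16.600000381469727]]
dark 217 [559.6 -50.9  13.3]
collar 545 585.1798095703125 -65.80376434326172 47.84920120239258
rim 365 ((575.2236938476562, -70.17842864990234), 24.05670928955078) 111.77668755980926
```

```bash
cat >> h.py <<'E'
def R(deg):
    c,s=np.cos(np.radians(deg)),np.sin(np.radians(deg)); return np.array([[c,s,0],[s,-c,0],[0,0,-1.]])
def wpts(c):
    h,w=c["range_z"].shape; u,v=np.meshgrid(np.arange(w),np.arange(h)); z=c["range_z"]
    a=(u-c["cx"])/c["fx"]; b=(v-c["cy"])/c["fy"]; r=np.hypot(a,b)+1e-9; k=np.tan(np.minimum(r,1.5))/r
    P=np.stack([a*k*z,-b*k*z,-z,np.ones_like(z)],-1)
    return (P@np.array(c["cam_to_world"]).T)[...,:3]
E
python3 - <<'E'
from h import *
import pickle
movep([577.3,-70.5,218],R(90)); c=camera("wrist"); pickle.dump(c,open("wb.pkl","wb")); cv2.imwrite("pics/wb.png",c["image"])
s=read_state(); print(s["time"],s["eef_pos"],np.degrees(s["qpos"]).round(1)); sb=s["eef_pos"]
for y in range(-180,181,30):
    q=inverse_kinematics([577.3,-70.5,100],R(y)); print("b",y,None if q is None else np.degrees(q).round(0))
P=wpts(c); 
S=P[(P[...,2]>104)&(P[...,2]<113)&(np.hypot(P[...,0]-577,P[...,1]+70)<35)]; print("rim",len(S),cv2.minEnclosingCircle(S[:,:2].astype(np.float32)),((S.max(0)+S.min(0))/2).round(1),np.ptp(S,0))
movep([467.5,224.7,137],R(90)); c=camera("wrist"); pickle.dump(c,open("wc.pkl","wb")); cv2.imwrite("pics/wc.png",c["image"])
s=read_state(); print(s["time"],s["eef_pos"],np.degrees(s["qpos"]).round(1),s["ft_force"])
for y in range(-180,181,30):
    q=inverse_kinematics([467.5,224.7,10],R(y)); print("c",y,None if q is None else np.degrees(q).round(0))
P=wpts(c);N=np.hypot(P[...,0]-467,P[...,1]-225)<35
for a,b in((22,31),(35,46)):
    S=P[N&(P[...,2]>a)&(P[...,2]<b)]; print("cap",a,len(S),S.mean(0).round(1),cv2.minEnclosingCircle(S[:,:2].astype(np.float32)),((S.max(0)+S.min(0))/2).round(1),np.ptp(S,0))
E
```

```text
2.6917 [577.43480109 -69.67261477 217.97321549] [-7.3 27.2 11.7 99.7 -6.6 53.7 97.2]
b -180 [ 41.  50. -61. 102.  51.  60. 140.]
b -150 [-38.  61.  70. 106. -65.  65. -93.]
b -120 [-38.  61.  70. 106. -65.  65. -63.]
b -90 [-31.  48.  51. 106. -49.  51. -46.]
b -60 [-27.  45.  44. 106. -42.  47. -22.]
b -30 [-23.  42.  36. 106. -35.  44.   2.]
b 0 [-19.  40.  29. 106. -28.  42.  26.]
b 30 [-14.  38.  22. 105. -21.  41.  50.]
b 60 [-10.  37.  16. 105. -15.  40.  74.]
b 90 [ -6.  36.  10. 105.  -9.  40.  99.]
b 120 [ -1.  36.   4. 105.  -3.  40. 124.]
b 150 [  8.  36. -10. 104.   9.  41. 143.]
b 180 [ 41.  50. -61. 102.  51.  60. 140.]
rim 869 ((575.9881591796875, -70.8167953491211), 22.6931209564209) [575.7 -70.2 106.7] [42.20024213 43.37893856  5.47460402]
3.975 [468.45933038 223.57722624 137.32093374] [-38.1  28.1   8.  112.9  -5.9  39.4  63.5] [-0.27580239  0.73291964  0.59600193]
c -180 [-23.  41. -12. 115.  19.  26. 131.]
c -150 [  3.  50. -50. 114.  57.  45. 129.]
c -120 [-63.  53.  45. 117. -63.  39. -95.]
c -90 [-65.  55.  50. 117. -67.  43. -61.]
c -60 [-58.  48.  36. 117. -54.  33. -43.]
c -30 [-53.  45.  29. 117. -45.  29. -21.]
c 0 [-48.  44.  22. 116. -35.  27.   0.]
c 30 [-43.  42.  15. 116. -24.  25.  20.]
c 60 [-39.  41.  10. 116. -16.  24.  43.]
c 90 [-36.  41.   5. 116.  -8.  24.  66.]
c 120 [-32.  41.   0. 115.  -0.  24.  88.]
c 150 [-28.  41.  -5. 115.   8.  25. 110.]
c 180 [-23.  41. -12. 115.  19.  26. 131.]
cap 22 3916 [464.3 225.1  26.3] ((467.4959411621094, 224.13023376464844), 27.9326171875) [467.1 224.4  25.2] [54.03446001 54.90815833  6.36409207]
cap 35 472 [478.3 218.4  39.1] ((478.8787841796875, 218.2338409423828), 8.944843292236328) [478.8 218.1  38.2] [17.27838194 15.76114065  5.99249788]
```

View pics/wb.png

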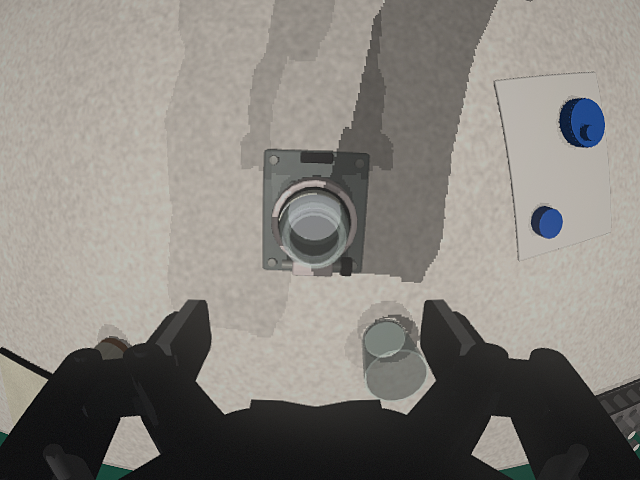

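View pics/wc.png

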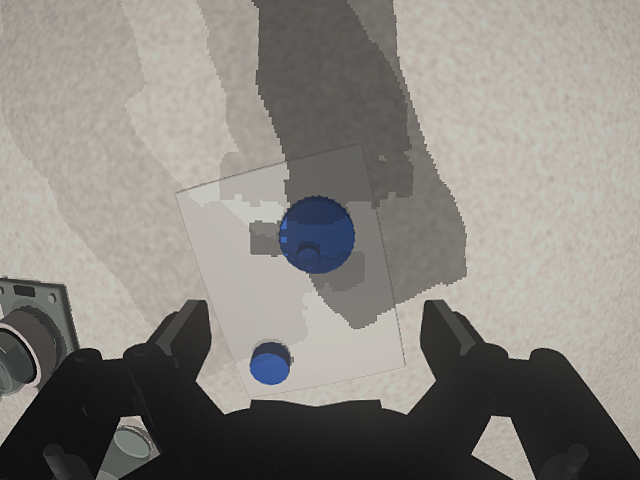

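Wrist views: bottle mouth at (315,220) with the strip at (317,157); cap at (317,235) with its port at (308,255), pointing about -27° in world. The panel isn't clear yet, so I'll take an enlarged crop.

```bash
python3 - <<'E'
from h import *
import pickle
a=pickle.load(open("wb.pkl","rb"))["image"][145:280,255:375]; b=pickle.load(open("side.pkl","rb"))["image"][205:300,265:360]
f=lambda i:cv2.convertScaleAbs(cv2.resize(i,(390,500),interpolation=cv2.INTER_CUBIC),alpha=1.4)
cv2.imwrite("pics/crop.png",np.hstack([f(a),f(b)]))
E
```

```text
(no output)
```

View pics/crop.png

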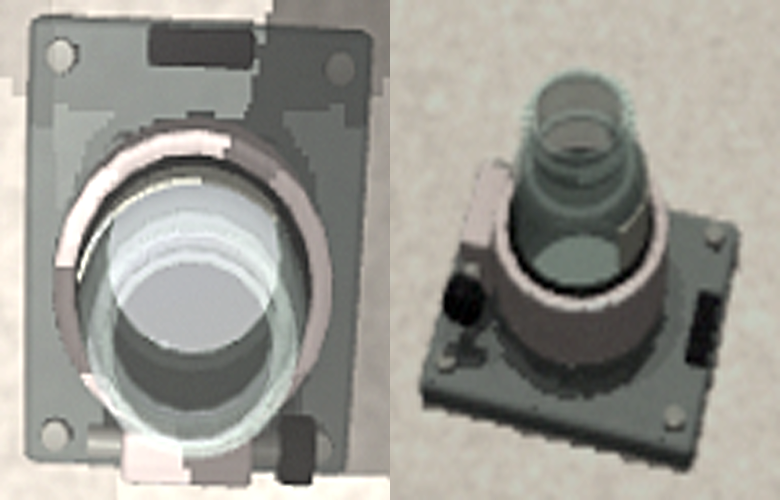

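The crop shows the panel as a thin pale arc just inside the collar, from about (279,221) round the top (316,194) to (342,206) in wb.png. I'll cast those rays onto the bottle wall.

```bash
python3 - <<'E'
from h import *
import pickle
c=pickle.load(open("wb.pkl","rb")); M=np.array(c["cam_to_world"]); im=c["image"].astype(int); O=M[:3,3]; ax=np.array([575.8,-70.5])
def cast(u,v):
    a=(u-c["cx"])/c["fx"];b=(v-c["cy"])/c["fy"];r=np.hypot(a,b);s=np.sin(r)/r
    d=M[:3,:3]@np.array([a*s,-b*s,-np.cos(r)]); o=O[:2]-ax
    A,B,C=d[:2]@d[:2],2*o@d[:2],o@o-28**2; D=B*B-4*A*C
    if D<0: return None
    p=O+(-B-np.sqrt(D))/(2*A)*d; return np.degrees(np.arctan2(p[1]-ax[1],p[0]-ax[0]))%360,p[2]
L=[]
for v in range(178,235):
  for u in range(272,352):
    k=cast(u,v)
    if k and 54<k[1]<88: L.append((k[0],k[1],im[v,u].mean(),im[v,u,2]-im[v,u,0]))
L=np.array(L)
print("az: rows z bands 54-60,60-66,66-72,72-80,80-88  brightness/R-B")
for a in range(90,275,6):
    S=L[(L[:,0]>=a)&(L[:,0]<a+6)]; o=[]
    for lo,hi in((54,60),(60,66),(66,72),(72,80),(80,88)):
        T=S[(S[:,1]>=lo)&(S[:,1]<hi)]; o.append("%4.0f/%3.0f(%d)"%(T[:,2].max(),T[:,3].max(),len(T)) if len(T) else "-")
    print(a,*o)
E
```

```text
az: rows z bands 54-60,60-66,66-72,72-80,80-88  brightness/R-B
90 - - - - -
96 - - - - -
102 - - - - -
108 - - - - -
114 - - - - -
120   34/  3(1) -   38/  2(1)   39/  2(2)   38/  0(1)
126   41/  1(1)   34/  1(1)   40/  2(1)   51/  2(3)   45/  1(2)
132   38/  1(3)   56/  2(3) -   57/  4(2)   77/  5(3)
138   35/  1(1)   54/  4(3)   79/  5(2)   80/  6(4)  113/  9(3)
144   43/  3(2)   65/  5(3)   76/  5(3)   80/  7(4)   96/  7(5)
150   44/  1(3)   67/  4(3)   81/  5(3)   79/  7(3)   93/  8(5)
156   40/  2(4)   70/  4(2)   80/  6(3)   79/  6(6)  100/  8(5)
162   38/  2(3)   72/  5(4)   79/  6(4)   78/  6(5)  103/  7(5)
168   43/  2(4)   76/  6(4)   79/  5(3)   82/  6(4)  106/  7(6)
174   49/  4(3)   78/  5(2)   78/  5(4)   90/  6(5)  147/ 12(5)
180   50/  3(3)   80/  6(3)   78/  7(4)   87/  7(6)  166/ 13(5)
186   44/  3(3)   77/  6(3)   77/  6(4)  108/  9(5)  172/ 13(7)
192   55/  2(4)   75/  6(3)   82/  6(3)  118/ 10(5)  177/ 13(6)
198   56/  2(2)   76/  5(3)   80/  6(3)  114/ 10(5)  178/ 14(5)
204   69/  3(3)   75/  4(2)   83/  6(4)  108/  9(5)  187/ 17(5)
210   60/  3(2)   76/  5(3)   82/  6(2)  155/ 14(4)  178/ 15(4)
216   59/  4(3)   73/  5(1)   78/  6(2)  109/  8(3)  168/ 15(4)
222   80/  6(3) -   75/  6(2)  150/  9(3)  176/  5(3)
228   63/  4(1)   89/  4(1)   98/  5(1)  140/  3(2)  162/  3(2)
234 -   90/  4(1)  118/  2(1)  177/  1(2)  165/  0(1)
240 - - - -  192/ 16(2)
246 - - - - -
252 - - - - -
258 - - - - -
264 - - - - -
270 - - - - -
```

```bash
python3 - <<'E'
from h import *
import pickle
for n,e in(("wc.pkl",137.3),("wb.pkl",218.0)):
    c=pickle.load(open(n,"rb")); P=wpts(c)
    for u0,u1 in((185,212),(420,447)):
        S=P[296:345,u0:u1].reshape(-1,3); S=S[S[:,2]>e-30]; print(n,len(S),"z-eef pct",(np.percentile(S[:,2],[0,2,10,50])-e).round(1))
    print(c["range_z"][310:350:10,195:206:5])
E
```

```text
wc.pkl 1106 z-eef pct [12.2 13.6 16.  24.5]
wc.pkl 1130 z-eef pct [12.5 13.6 16.2 24.9]
[[128.15627 132.08063 136.96535]
 [125.92527 131.20155 137.97845]
 [125.16142 130.08035 135.60548]
 [123.91391 131.28139 136.52803]]
wb.pkl 1107 z-eef pct [12.  13.8 16.  24.5]
wb.pkl 1130 z-eef pct [12.  13.7 16.2 24.8]
[[127.55541  132.68326  138.31532 ]
 [125.2778   131.25969  138.43782 ]
 [125.04202  130.17336  136.81342 ]
 [125.133575 129.81564  135.66808 ]]
```

```bash
python3 - <<'E'
from h import *
X,Y=467.6,224.5
movep([X,Y,70],R(-40)); movel([X,Y,4.5]); clamp(); s=read_state(); print(s["time"],s["finger_gap"],s["eef_pos"],s["ft_force"])
open_gripper()
try:
    movel([X,Y,4.5],R(-85),max_speed=150); movel([X,Y,4.5],R(-130),max_speed=150)
except PlanningError as e:
    print(e); movel([X,Y,70]); movep([X,Y,70],R(-130)); movel([X,Y,4.5])
print(read_state()["time"]); wait(.3); clamp(); wait(.3); s=read_state(); print(s["time"],s["finger_gap"],s["eef_pos"],s["tool_rot"].round(3).tolist(),np.degrees(s["qpos"]).round(0),s["ft_force"],s["torque"])
c=camera("wrist"); cv2.imwrite("pics/g.png",c["image"]); P=wpts(c)
im=c["image"].astype(int); m=(im[...,0]>60)&(im[...,0]>2*im[...,2])
N=m&(np.hypot(P[...,0]-467,P[...,1]-225)<35); S=P[N&(P[...,2]>34)]; print("port",len(S),S.mean(0)); S=P[N&(P[...,2]<31)&(P[...,2]>23)]; print("top",len(S),((S.max(0)+S.min(0))/2).round(1),np.ptp(S,0))
E
```

```text
6.5417 52.82253746745277 [467.94568766 224.83640538   5.65945444] [-4.43903294 -1.09379678 20.582202  ]
8.8417
9.875 52.31129577884818 [467.59750415 224.4631134    4.98927778] [[-0.643, -0.766, 0.0], [-0.766, 0.643, 0.001], [-0.0, 0.0, -1.0]] [ -65.   56.   49.  117.  -68.   43. -101.] [-4.37746146 -0.10254974 14.28790713] [-0.12232789  0.87061302 -0.0044322 ]
port 2036 [480.28471642 217.28127356  38.97832595]
top 10821 [468.3 224.4  26.9] [54.37167417 52.60394791  7.7307902 ]
```

View pics/g.png

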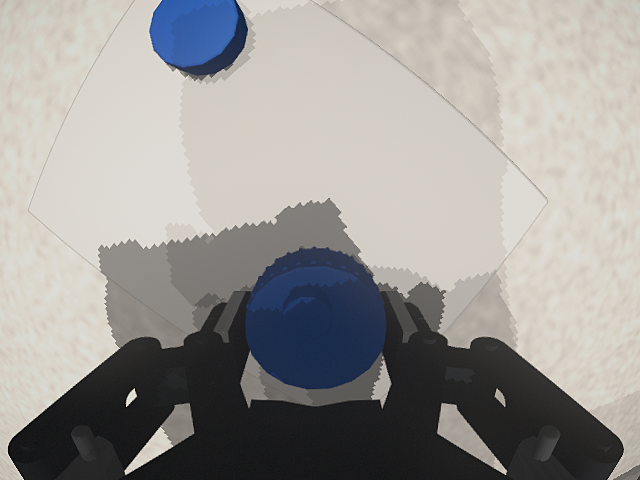

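The cap is held between the pads, with its port at about (305,300) in this view, pointing -29.5° (about -27° in the earlier ones). Next I'll carry it over the bottle and look at the mouth from two opposite yaws, which cancels the camera bias.

```bash
python3 - <<'E'
from h import *
import pickle
s=read_state(); movel([467.6,224.5,120],max_speed=200)
for y in(-103,77):
    movep([577,-70.5,218],R(y)); wait(.4); s=read_state(); c=camera("wrist"); pickle.dump(c,open(f"w{y}.pkl","wb")); P=wpts(c)
    print(y,s["time"],s["eef_pos"].round(2),np.degrees(s["qpos"]).round(0),s["ft_force"].round(2),s["finger_gap"])
    S=P[(P[...,2]>104)&(P[...,2]<113)&(np.hypot(P[...,0]-577,P[...,1]+70)<30)]; print("rim",len(S),cv2.minEnclosingCircle(S[:,:2].astype(np.float32)),((S.max(0)+S.min(0))/2).round(1),np.ptp(S,0).round(1))
    S=P[(P[...,2]>8)&(P[...,2]<15)&(np.abs(P[...,0]-577)<75)&(np.abs(P[...,1]+70)<62)]; r=cv2.minAreaRect(S[:,:2].astype(np.float32)); print("plate",r)
    im=c["image"].astype(int); m=(im[...,0]>40)&(im[...,0]>2*im[...,2])&(P[...,2]>200)&(np.hypot(P[...,0]-577,P[...,1]+70)<32)
    S=P[m]; zt=np.percentile(S[:,2],99); T=S[S[:,2]>zt-4]; print("port top",zt,T.mean(0),len(T)); 
E
```

```text
-103 12.3 [576.98 -70.1  217.89] [-36.  40.  58. 101. -38.  61. -66.] [ 0.21  0.03 -0.  ] 52.52099834370572
rim 489 ((576.7164916992188, -70.63463592529297), 22.874914169311523) [579.9 -69.6 106.7] [35.5 43.7  5.4]
plate ((577.964111328125, -70.7025375366211), (100.80071258544922, 120.03531646728516), 87.76177978515625)
port top 253.00720925044715 [591.19706008 -70.75062948 252.0103993 ] 1924
77 13.0 [576.99 -70.51 218.01] [-35.  40.  58. 101. -38.  61. -66.] [ 0.52 -0.52 -0.27] 52.40258593612336
rim 483 ((577.0767211914062, -70.70057678222656), 22.793254852294922) [580.  -69.5 106.6] [35.3 43.2  5.1]
plate ((577.9576416015625, -70.79374694824219), (100.73890686035156, 120.09326171875), 87.62853240966797)
port top 253.03121933359054 [591.17814872 -71.16847124 252.07485743] 1922
```

```bash
python3 - <<'E'
from h import *
import pickle
def meas(c,s):
    P=wpts(c)
    S=P[(P[...,2]>104)&(P[...,2]<113)&(np.hypot(P[...,0]-577,P[...,1]+70)<30)]; print("rim",len(S),cv2.minEnclosingCircle(S[:,:2].astype(np.float32)),np.ptp(S,0).round(1))
    S=P[(P[...,2]>8)&(P[...,2]<15)&(np.abs(P[...,0]-577)<75)&(np.abs(P[...,1]+70)<62)]; r=cv2.minAreaRect(S[:,:2].astype(np.float32)); print("plate",r)
meas(pickle.load(open("wb.pkl","rb")),0)
s=read_state(); print(s["tool_rot"].round(2).tolist())
for y in (-60,-20,20,50,77):
    q=inverse_kinematics([577,-70.5,218],R(y))
    print(y,None if q is None else np.degrees(q).round(0))
    if q is not None: goto_joints(q)
wait(.4); s=read_state(); print(s["time"],s["eef_pos"],s["tool_rot"].round(2).tolist(),s["ft_force"],s["torque"],s["finger_gap"])
c=camera("wrist"); meas(c,s); P=wpts(c); im=c["image"].astype(int); m=(im[...,0]>40)&(im[...,0]>2*im[...,2])&(P[...,2]>200)&(np.hypot(P[...,0]-577,P[...,1]+70)<32)
S=P[m]; T=S[S[:,2]>248]; print("port top",T.mean(0)); cv2.imwrite("pics/w77.png",c["image"])
E
```

```text
rim 869 ((575.9881591796875, -70.8167953491211), 22.6931209564209) [42.2 43.4  5.5]
plate ((577.3543701171875, -70.59698486328125), (100.96099853515625, 120.28495788574219), 87.50773620605469)
[[-0.22, -0.97, -0.0], [-0.97, 0.22, 0.0], [-0.0, 0.0, -1.0]]
-60 [-30.  35.  47. 101. -30.  58. -32.]
-20 [-24.  31.  36. 101. -22.  55.   1.]
20 [-16.  29.  25. 100. -15.  54.  35.]
50 [-11.  28.  17. 100. -10.  54.  60.]
77 [ -6.  27.  10. 100.  -6.  54.  83.]
16.375 [577.00250942 -70.42548817 217.98760891] [[0.23, 0.97, -0.0], [0.97, -0.23, -0.0], [-0.0, -0.0, -1.0]] [ 0.53615904  0.06534354 -1.26972211] [ 0.01849541 -0.0143361  -0.03830507] 52.25103620132731
rim 645 ((574.3880615234375, -70.07354736328125), 22.86444091796875) [35.2 43.7  5.1]
plate ((577.0933227539062, -70.64323425292969), (100.87613677978516, 119.9536361694336), 87.52444458007812)
port top [563.23112371 -70.16057639 252.05771233]
```

View pics/w77.png

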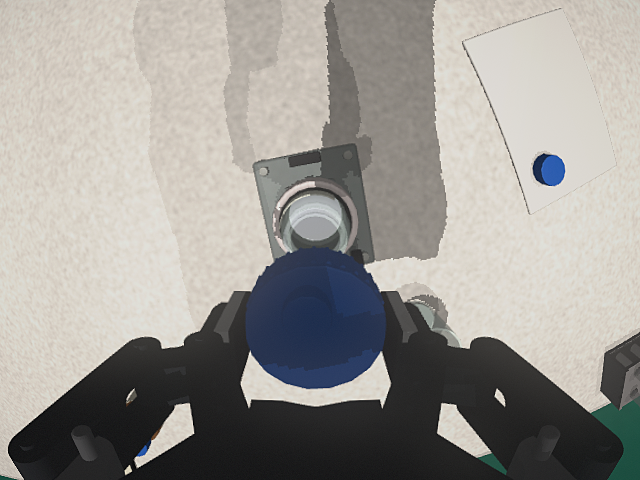

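The view shows the cap held with its port facing the -x side (az about 179°) and the mouth just ahead of it at (315,215). My axis estimate from the plate and rim is (577.2, -70.6). I'll make a guarded descent and check lateral forces.

```bash
cat >> h.py <<'E'
def st(tag=""):
    s=read_state(); y=np.degrees(np.arctan2(s["tool_rot"][1,0],s["tool_rot"][0,0])); tz=np.degrees(np.arccos(-s["tool_rot"][2,2]))
    print(tag,"t%.1f"%s["time"],"p",s["eef_pos"].round(2),"yaw%.1f tilt%.2f"%(y,tz),"F",s["ft_force"].round(1),"M",s["torque"].round(2),"gap%.1f"%s["finger_gap"]); return s
E
python3 - <<'E'
from h import *
x,y=577.2,-70.6
movel([x,y,114],max_speed=100); wait(.3); st("above")
g=movel([x,y,92.5],max_speed=15,guard=5); st(g); wait(.3); st()
E
```

```text
above t17.9 p [577.33 -70.6  114.29] yaw77.0 tilt0.03 F [ 0.2 -0.7  0.1] M [-0.02  0.   -0.  ] gap52.5
True t19.2 p [577.19 -70.62  93.29] yaw77.0 tilt0.01 F [-1.3 -0.   7. ] M [ 0.01  0.22 -0.05] gap52.3
 t19.5 p [577.18 -70.64  93.29] yaw77.0 tilt0.01 F [-1.6  0.1  6.4] M [-0.04  0.2  -0.09] gap52.5
```

Contact came at 93.29, where the thread top was predicted (about -15.1 mm), with almost no side load. Now turning backward in small steps.

```bash
python3 - <<'E'
from h import *
x,y=577.2,-70.6; z=93.29; yaw=77.; dropped=False
while yaw<160 and not dropped:
    yaw+=4; z+=4*4/360; 
    try: movel([x,y,z],R(yaw),max_speed=20)
    except PlanningError as e: print(e); break
    s=st("%.2f"%z); f=s["ft_force"][2]
    if f>60 or abs(s["torque"][2])>.8: print("stop"); break
    if f<2.5:
        z0=z; g=movel([x,y,z0-4.2],max_speed=10,guard=4); s=st(f"probe {g}"); z=s["eef_pos"][2]
        dropped = z<z0-1.5
    elif f>9: z+=.05
    elif f<5: z-=.05
print("dropped",dropped); st()
E
```

```text
93.33 t19.7 p [577.51 -70.75  93.59] yaw80.9 tilt0.05 F [1.5 0.7 3.9] M [-0.08 -0.05  0.04] gap52.5
93.33 t20.0 p [577.43 -70.73  93.5 ] yaw84.8 tilt0.03 F [ 0.6 -0.7  5.7] M [-0.08 -0.03 -0.02] gap53.0
93.37 t20.2 p [577.35 -70.71  93.48] yaw88.9 tilt0.02 F [0.7 0.5 5. ] M [-0.05 -0.    0.06] gap52.5
93.42 t20.5 p [577.36 -70.82  93.51] yaw92.8 tilt0.02 F [ 0.4 -2.1  4.5] M [-0.19 -0.01  0.08] gap52.1
93.41 t20.7 p [577.33 -70.73  93.49] yaw96.8 tilt0.02 F [ 0.8 -0.1  5.1] M [-0.18  0.02 -0.03] gap52.5
93.46 t21.0 p [577.34 -70.73  93.54] yaw100.8 tilt0.02 F [ 1.  -0.6  5.6] M [-0.16  0.03  0.06] gap52.4
93.50 t21.2 p [577.33 -70.86  93.55] yaw104.8 tilt0.02 F [ 1.2 -0.2  5.2] M [-0.25 -0.04 -0.01] gap52.3
93.55 t21.5 p [577.3  -70.76  93.59] yaw108.8 tilt0.02 F [ 0.8 -0.9  4.1] M [-0.16 -0.05  0.02] gap52.4
93.54 t21.7 p [577.29 -70.66  93.57] yaw112.8 tilt0.01 F [ 0.6 -0.2  4.2] M [-0.16 -0.05  0.03] gap52.4
93.53 t22.0 p [577.28 -70.74  93.56] yaw116.8 tilt0.01 F [-0.1 -0.9  5.6] M [-0.28  0.    0.08] gap52.5
93.58 t22.2 p [577.34 -70.77  93.6 ] yaw120.8 tilt0.02 F [ 1.7 -1.7  3.
[... 283 characters left out ...]
2.8 tilt0.01 F [ 1.2 -0.4  2.5] M [-0.24 -0.16 -0.03] gap52.4
93.56 t23.2 p [577.29 -70.67  93.57] yaw136.8 tilt0.02 F [0.4 0.1 2.9] M [-0.1  -0.14  0.01] gap52.1
93.55 t23.5 p [577.33 -70.71  93.57] yaw140.8 tilt0.02 F [ 0.5 -0.8  2.1] M [-0.22 -0.12 -0.  ] gap52.3
probe True t23.7 p [577.21 -70.72  92.53] yaw140.9 tilt0.01 F [-0.  -0.1 -2.8] M [ 0.02 -0.17  0.01] gap52.5
92.57 t24.0 p [577.04 -70.59  92.39] yaw144.9 tilt0.03 F [-0.6  0.3 -0.8] M [-0.03 -0.06 -0.03] gap52.7
probe True t24.3 p [577.31 -70.64  90.46] yaw144.9 tilt0.01 F [-0.8 -0.3  8.8] M [-0.04  0.31  0.02] gap52.4
dropped True
 t24.3 p [577.31 -70.64  90.46] yaw144.9 tilt0.01 F [-0.8 -0.3  8.8] M [-0.04  0.31  0.02] gap52.4
```

```bash
python3 - <<'E'
from h import *
x,y=577.2,-70.6
wait(.2); st()
g=movel([x,y,89.4],max_speed=6,guard=7); st(g); wait(.3); st()
E
```

```text
t24.5 p [577.29 -70.6   90.49] yaw144.9 tilt0.01 F [-0.6 -0.2  7.9] M [ 0.    0.23 -0.04] gap52.3
True t24.7 p [577.34 -70.62  90.35] yaw144.9 tilt0.02 F [-2.9  1.  12. ] M [0.07 0.79 0.04] gap52.1
 t25.0 p [577.35 -70.61  90.38] yaw144.9 tilt0.02 F [-3.4  0.3 12.4] M [0.08 0.66 0.04] gap52.3
```

```bash
python3 - <<'E'
from h import *
import pickle
def top(c,z0,x=577.2,y=-70.6):
    P=wpts(c); im=c["image"].astype(int); N=(im[...,0]>35)&(im[...,0]>1.8*im[...,2])&(np.hypot(P[...,0]-x,P[...,1]-y)<30)
    S=P[N&(abs(P[...,2]-z0-22.5)<3.5)&(np.hypot(P[...,0]-x,P[...,1]-y)<24)]; A=np.c_[S[:,0]-x,S[:,1]-y,np.ones(len(S))]
    for _ in range(3):
        k=np.linalg.lstsq(A,S[:,2],rcond=None)[0]; r=S[:,2]-A@k; g=abs(r)<max(.6,2*np.median(abs(r))); S,A=S[g],A[g]
    T=P[N&(P[...,2]>z0+30)]
    print(len(S),"tilt deg",np.degrees(k[:2]).round(2),"topz-tcp",(k[2]-z0).round(2),"port az",np.degrees(np.arctan2(T[:,1].mean()-y,T[:,0].mean()-x)).round(1), "port",T.mean(0).round(1))
top(pickle.load(open("w-103.pkl","rb")),217.9,577,-70.1)
c=camera("wrist"); s=read_state(); top(c,s["eef_pos"][2]); cv2.imwrite("pics/drop.png",c["image"])
c=camera("side"); cv2.imwrite("pics/drops.png",cv2.resize(c["image"][195:305,255:370],(575,550),interpolation=cv2.INTER_CUBIC))
E
```

```text
6383 tilt deg [-0.04  0.14] topz-tcp 21.29 port az -2.8 port [591.3 -70.8 251.9]
6426 tilt deg [0.12 0.09] topz-tcp 21.43 port az -112.4 port [571.7 -84.  124.4]
```

View pics/drop.png

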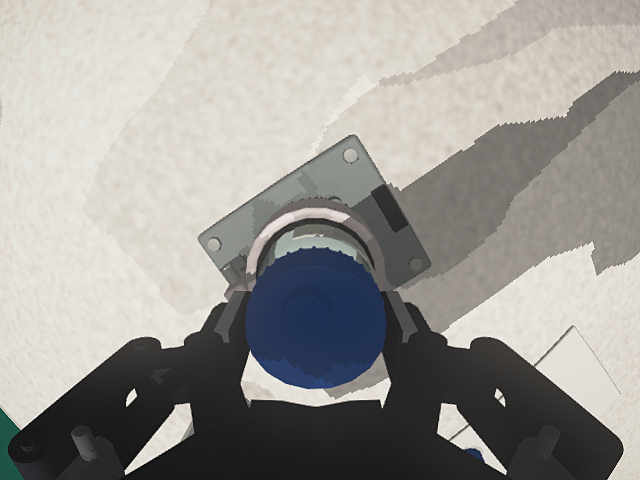

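The cap is level (0.1°) and about 18.1–18.5 mm below the rim, with its port at az -112°, anticlockwise of the panel. Going forward now.

```bash
cat > fwd.py <<'E'
from h import *
import sys
x,y=577.2,-70.6; s=st("start"); z=s["eef_pos"][2]+.2; yaw=np.degrees(np.arctan2(s["tool_rot"][1,0],s["tool_rot"][0,0])); D=139.
end=float(sys.argv[1]); stp=float(sys.argv[2]); lim=float(sys.argv[3])
while D-yaw<end:
    d=min(stp,end-(D-yaw)); yaw-=d; z-=4*d/360
    try: movel([x,y,z],R(yaw),max_speed=20)
    except PlanningError as e: print("PLAN",e); break
    wait(.1); s=st("fwd%.0f z%.2f"%(D-yaw,z)); f=s["ft_force"][2]; m=s["torque"][2]
    if abs(f)>25 or abs(m)>lim: print("STOP"); break
    z+=np.clip((f-4)*.03,-.15,.25)
E
python3 fwd.py 160 10 .2
```

```text
start t25.1 p [577.34 -70.64  90.38] yaw144.9 tilt0.02 F [-2.6  0.3 13.1] M [0.09 0.75 0.04] gap52.4
fwd4 z90.47 t25.5 p [577.31 -70.54  90.49] yaw135.1 tilt0.01 F [-0.3  0.   2.3] M [ 0.16 -0.    0.02] gap52.5
fwd14 z90.30 t26.0 p [577.31 -70.58  90.35] yaw125.2 tilt0.01 F [1.  0.6 4.7] M [-0.   -0.06 -0.04] gap52.4
fwd24 z90.21 t26.4 p [577.23 -70.58  90.23] yaw115.2 tilt0.00 F [-0.   0.1  4.1] M [-0.01 -0.01 -0.03] gap52.4
fwd34 z90.10 t26.8 p [577.27 -70.59  90.15] yaw105.2 tilt0.01 F [-0.3 -0.6  4.5] M [-0.01 -0.05 -0.05] gap52.4
fwd44 z90.01 t27.2 p [577.19 -70.62  90.03] yaw95.1 tilt0.01 F [-0.4  0.1  5.5] M [-0.07  0.06 -0.1 ] gap52.2
fwd54 z89.95 t27.7 p [577.19 -70.57  89.92] yaw85.2 tilt0.00 F [1.  0.  3.4] M [ 0.03 -0.07 -0.08] gap52.7
fwd64 z89.82 t28.1 p [577.22 -70.58  89.81] yaw75.1 tilt0.00 F [-0.3 -0.2  5. ] M [ 0.01 -0.01 -0.06] gap52.2
fwd74 z89.73 t28.5 p [577.2  -70.59  89.75] yaw65.1 tilt0.00 F [ 0.4 -0.   4.9] M [-0.05 -0.07 -0.04] gap51.9
fwd84 z89.65 t28.9 p [577.22 -70.6   89.66] yaw55.1 tilt0.01 F [-0.2 -0.1  4.5] M [-0.03 -0.03 -0.05] gap52.3
fwd94 z89.55
[... 166 characters left out ...]
2 -0.1  7.2] M [-0.01  0.02 -0.01] gap52.5
fwd114 z89.47 t30.2 p [577.25 -70.59  89.54] yaw25.1 tilt0.00 F [ 0.3 -0.1  7.3] M [ 0.01  0.   -0.  ] gap52.5
fwd124 z89.46 t30.6 p [577.29 -70.57  89.55] yaw15.1 tilt0.01 F [0.3 0.9 6.8] M [ 0.04 -0.03 -0.02] gap52.4
fwd134 z89.43 t31.1 p [577.31 -70.58  89.53] yaw5.1 tilt0.01 F [0.3 0.  7.8] M [ 0.06  0.01 -0.09] gap52.6
fwd144 z89.43 t31.5 p [577.28 -70.59  89.51] yaw-4.9 tilt0.00 F [-0.1  0.   7.3] M [ 0.02 -0.03 -0.04] gap52.6
fwd154 z89.42 t31.9 p [577.32 -70.6   89.52] yaw-14.9 tilt0.00 F [ 0.7 -0.2  7.1] M [-0.    0.   -0.04] gap52.5
fwd160 z89.45 t32.3 p [577.26 -70.66  89.52] yaw-20.8 tilt0.00 F [0.9 0.8 7.8] M [ 0.11  0.02 -0.04] gap52.5
```

This matches the expected sequence (seal touched at about 95°). Continuing.

```bash
sed -i 's/z=s\["eef_pos"\]\[2\]+.2/z=s["eef_pos"][2]-.05/' fwd.py; python3 fwd.py 226 6 .17 && python3 fwd.py 252 3 .17
```

```text
start t32.3 p [577.26 -70.66  89.52] yaw-20.8 tilt0.00 F [0.9 0.8 7.8] M [ 0.11  0.02 -0.04] gap52.5
fwd166 z89.40 t32.6 p [577.3  -70.62  89.48] yaw-26.6 tilt0.00 F [ 0.2 -0.2  6.7] M [ 0.13 -0.04 -0.08] gap52.3
fwd172 z89.42 t33.0 p [577.27 -70.66  89.5 ] yaw-32.6 tilt0.00 F [-0.8  0.3  8.2] M [ 0.07  0.05 -0.06] gap52.2
fwd178 z89.47 t33.3 p [577.22 -70.68  89.53] yaw-38.6 tilt0.01 F [ 0.  -0.4  6.7] M [ 0.03  0.04 -0.05] gap52.3
fwd184 z89.49 t33.7 p [577.2  -70.65  89.51] yaw-44.6 tilt0.01 F [-0.7  0.4  7.6] M [-0.    0.06 -0.06] gap52.8
fwd190 z89.53 t34.0 p [577.14 -70.65  89.5 ] yaw-50.6 tilt0.02 F [-0.7 -0.4  7.2] M [-0.08  0.03 -0.04] gap52.3
fwd196 z89.56 t34.4 p [577.15 -70.67  89.51] yaw-56.6 tilt0.02 F [-0.6 -0.2  6.9] M [-0.06 -0.   -0.03] gap52.4
fwd202 z89.58 t34.8 p [577.11 -70.63  89.48] yaw-62.5 tilt0.03 F [-0.1  0.7  6.1] M [-0.01  0.04 -0.04] gap52.3
fwd208 z89.58 t35.1 p [577.07 -70.65  89.43] yaw-68.5 tilt0.04 F [0.4 0.3 5.2] M [-0.06  0.05 -0.03] gap52.6
fwd214 z89.55 t35.5 p [577.12 -70.6   89.42] yaw-74.5 tilt0.03 F [-0.3  0.2  5.7] M [-0.08  0.05 -0.06] ga
[... 763 characters left out ...]
.22 -0.1 ] gap52.3
fwd238 z89.30 t37.9 p [577.21 -70.66  89.29] yaw-98.8 tilt0.01 F [-0.3 -2.2  4.1] M [-0.32  0.12 -0.15] gap52.5
fwd241 z89.26 t38.3 p [577.19 -70.61  89.26] yaw-101.8 tilt0.01 F [-0.4 -0.2  3.6] M [-0.24  0.22 -0.16] gap52.2
fwd244 z89.22 t38.6 p [577.2  -70.62  89.23] yaw-104.9 tilt0.00 F [-1.3 -0.1  5.2] M [-0.24  0.22 -0.13] gap52.1
fwd247 z89.22 t39.0 p [577.18 -70.53  89.2 ] yaw-107.9 tilt0.01 F [-1.1 -0.6  4.8] M [-0.16  0.26 -0.15] gap52.5
fwd250 z89.21 t39.3 p [577.22 -70.58  89.18] yaw-110.9 tilt0.00 F [-0.1 -0.5  3.8] M [-0.27  0.16 -0.14] gap52.3
fwd252 z89.18 t39.7 p [577.22 -70.59  89.18] yaw-113.0 tilt0.00 F [-0.8 -0.6  4.1] M [-0.2   0.13 -0.2 ] gap52.2
STOP
```

```bash
cat > top.py <<'E'
from h import *
def top(c,z0,x=577.2,y=-70.6):
    P=wpts(c); im=c["image"].astype(int); N=(im[...,0]>35)&(im[...,0]>1.8*im[...,2])&(np.hypot(P[...,0]-x,P[...,1]-y)<30)
    S=P[N&(abs(P[...,2]-z0-22.5)<3.5)&(np.hypot(P[...,0]-x,P[...,1]-y)<24)]; A=np.c_[S[:,0]-x,S[:,1]-y,np.ones(len(S))]
    for _ in range(3):
        k=np.linalg.lstsq(A,S[:,2],rcond=None)[0]; r=S[:,2]-A@k; g=abs(r)<max(.6,2*np.median(abs(r))); S,A=S[g],A[g]
    T=P[N&(P[...,2]>z0+30)]
    print(len(S),"tilt deg",np.degrees(k[:2]).round(2),"topz",k[2].round(2),"-tcp",(k[2]-z0).round(2),"port az",np.degrees(np.arctan2(T[:,1].mean()-y,T[:,0].mean()-x)).round(1), "port",T.mean(0).round(1))
E
python3 - <<'E'
from top import *
wait(.3); M=[]
for _ in range(8): wait(.05); s=read_state(); M.append([*s["ft_force"],s["torque"][2]])
print(np.mean(M,0).round(3),np.std(M,0).round(3)); s=st()
for _ in range(2): c=camera("wrist"); top(c,s["eef_pos"][2])
cv2.imwrite("pics/end.png",c["image"])
P=wpts(c); 
E
```

```text
[-0.617 -0.413  3.682 -0.165] [0.62  0.312 0.639 0.023]
 t40.4 p [577.23 -70.6   89.19] yaw-113.0 tilt0.00 F [0.2 0.1 4.4] M [-0.14  0.14 -0.15] gap52.1
6457 tilt deg [ 0.13 -0.02] topz 110.5 -tcp 21.32 port az -12.6 port [591.2 -73.7 123.2]
6449 tilt deg [0.14 0.01] topz 110.51 -tcp 21.33 port az -12.6 port [591.2 -73.7 123.2]
```

No slip and the cap is level. The height estimates disagree (19.4 to 19.8 mm) and the torque is only 0.16 N·m, so I'll make a few 2° steps with averaged torque and a tight limit.

```bash
python3 - <<'E'
from top import *
x,y=577.2,-70.6; s=st(); z=s["eef_pos"][2]-.02; yaw=-113.
for i in range(4):
    yaw-=2; z-=.022; movel([x,y,z],R(yaw),max_speed=20); wait(.15); L=[]
    for _ in range(6): wait(.04); s=read_state(); L.append([s["ft_force"][2],s["torque"][2],s["eef_pos"][2]])
    f,m,zz=np.mean(L,0); print("fwd%.0f"%(139-yaw),"Fz%.1f Mz%.3f z%.3f cmd%.3f"%(f,m,zz,z))
    if abs(m)>.24: print("STOP"); break
    z+=np.clip((f-4)*.02,-.1,.1)
top(camera("wrist"),read_state()["eef_pos"][2])
E
```

```text
t40.5 p [577.18 -70.6   89.17] yaw-113.0 tilt0.00 F [-1.   0.8  4.3] M [-0.17  0.06 -0.15] gap52.6
fwd254 Fz4.9 Mz-0.178 z89.160 cmd89.133
fwd256 Fz5.3 Mz-0.209 z89.144 cmd89.129
fwd258 Fz4.8 Mz-0.200 z89.120 cmd89.133
fwd260 Fz4.6 Mz-0.061 z89.105 cmd89.126
6435 tilt deg [0.1  0.01] topz 110.44 -tcp 21.31 port az -20.6 port [590.6 -75.6 123.1]
```

About 260° forward (the home range was 235–255°), 1.4 mm below the drop height. I won't force it further; releasing and backing off.

```bash
python3 - <<'E'
from top import *
z=read_state()["eef_pos"][2]
open_gripper(); wait(.3); st("open"); top(camera("wrist"),z)
movel([577.2,-70.6,218],max_speed=150); wait(.4); s=st("up"); c=camera("wrist"); top(c,89.1)
b=camera("side"); a=camera("scene")
f=lambda i:cv2.convertScaleAbs(cv2.resize(i,(390,500),interpolation=cv2.INTER_CUBIC),alpha=1.3)
cv2.imwrite("pics/fin.png",np.hstack([f(c["image"][145:280,255:375]),f(b["image"][205:300,265:360])]))
for n,q in(("scene",a),("side",b)):
    P=pts(q); im=q["image"].astype(int); m=(im[...,0]>70)&(im[...,0]>2*im[...,2])&(im[...,0]>1.5*im[...,1])
    for nm,(X,Y,r,lo,hi) in dict(cap=(577.2,-70.6,35,106,114),small=(581,185,30,20,27)).items():
        S=P[m&(np.hypot(P[...,0]-X,P[...,1]-Y)<r)&(P[...,2]>lo)&(P[...,2]<hi)]; print(n,nm,len(S),((S.max(0)+S.min(0))/2).round(1) if len(S) else "",np.median(S[:,2]).round(1) if len(S) else "")
E
```

```text
open t43.9 p [577.18 -70.61  89.12] yaw-121.0 tilt0.00 F [ 0.3 -0.7 -0.1] M [-0.    0.07  0.07] gap85.5
6190 tilt deg [ 0.12 -0.17] topz 110.49 -tcp 21.36 port az -20.4 port [590.6 -75.6 123.2]
up t45.3 p [577.13 -70.63 217.8 ] yaw-121.0 tilt0.02 F [-0.1 -0.   0.7] M [-0.01 -0.   -0.  ] gap85.3
1424 tilt deg [ 0.17 -0.13] topz 110.45 -tcp 21.35 port az -19.0 port [589.8 -74.9 123.4]
scene cap 65 [581.6 -71.4 111.1] 111.1
scene small 127 [583.7 184.5  23.1] 23.5
side cap 26 [572.8 -92.4 111.4] 111.5
side small 353 [580.3 185.7  23.9] 23.6
```

View pics/fin.png

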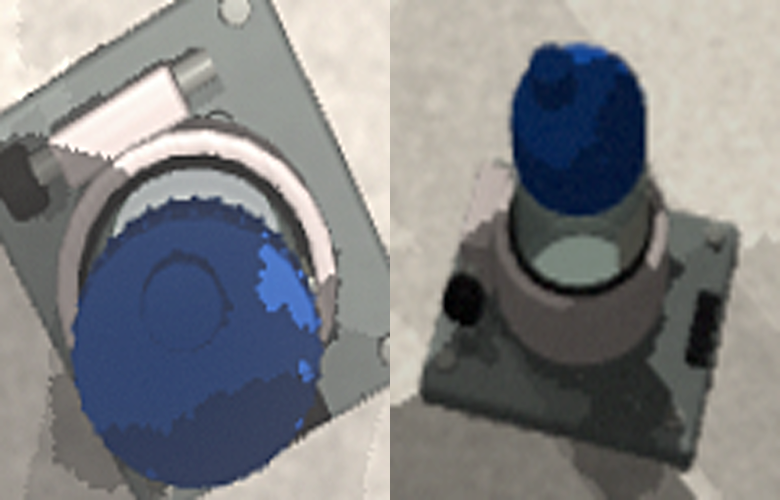

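The cap sits level on the bottle with its port at az about -20°. Its top is at 110.45 mm as measured, or about 111.15 corrected, which puts the edge near 19.85 mm below the rim. It did not spring back and the small cap has not moved, so I'm handing in.

```bash
python3 -c "
from h import *
finish_job(); st()"
```

```text
the job is handed in; nothing more can be done
the job is handed in; nothing more can be done
```

I screwed the blue cap home on the clamped bottle, let go and handed the job in at about 45 s; no verdict is reported. I centred the cap with two crossed grips, set it level on the neck with its port over the panel, and turned it backward about 62° until the thread dropped. I then turned it forward about 260° under roughly 5 N.

**Last checks after release:**
- **Level and still:** the cap is level within about 0.2°. It did not spring back when released.
- **Height:** the lower edge is about 19.85 mm below the rim, using the grip height on the board and the wrist camera corrected for its bias.
- **Clearance:** the gripper is open and the arm is about 130 mm above the cap. The small cap is unmoved to within about 1 mm. The jar and beaker were not re-measured, but the arm felt no contact near them.

**What disagreed:**
- **Drop size:** the drop measured about 3.1 mm instead of 4 mm, and the backward rise was smaller than expected. If I take the thread's riding height as the reference instead, the final edge is only about 19.4–19.5 mm below the rim, right at the limit.
- **Turn past home:** 260° is slightly past the stated 235–255°, though under the 270° overtightening limit.
- **Torque:** it rose to about 0.2 N·m at 256–258°, then read 0.06 N·m at the last step. I saw no slip, and I can't explain the fall.

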